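# Tip the spare coat buttons into their cell and shut the drawer

### The arm

A 7-joint arm with a two-finger parallel gripper is mounted at the origin on a cart in front of the work surface, level with it; the furniture and walls round the work are solid. World frame = base frame: x ahead of the robot, y to its left, z up, the work surface at z = 0. Lengths are in m, angles in rad, forces in N, time in s.
With the tool pointing down it reaches from about 0.35 to 0.9 m from the base axis. Payload 8.1 kg.
Tool frame: the origin (TCP) lies at the very end of the fingers, on their centre line; the grasp point (between the pads) lies 19 mm behind it (robot.grip_point_offset is the distance from the TCP to the grasp point, in m); z points along the fingers, y is the line along which they close (so a half turn about z gives the same grasp; the last joint's range is limited). The gripper opens to 92 mm and grips with 3 to 60 N. Pads are 19 mm wide; open, the fingers measure 130 mm over their backs; the gripper's body (75 mm by 190 mm) begins 47 mm behind the grasp point.
Start: joints at [1.123, 0.434, 0.025, 1.573, -0.012, 1.134, -0.075], TCP at [0.211, -0.588, 0.227] pointing down, gripper open.
Joint ranges: [-2.62, 2.62], [-0.44, 2.09], [-1.27, 1.32], [0.08, 2.57], [-1.32, 4.46], [0.12, 2], [-2.74, 2.74]. Speed limits (rad/s): [2.22, 2.22, 3.01, 3.01, 3.14, 3.14, 3.14].

### API

Orientations are given as a rotation vector (axis times angle).
In Python, from plant import robot, viewer, order gives the robot as it stands. The module is installed in compiled form; this text tells all that it offers.
- The arm moves only by the tool inch_along, called as name([rows], argument=value, ...), one row to a line, values as JSON. Schema: {"type":"object","properties":{"segments":{"type":"array","items":{"type":"object","properties":{"pos":{"type":"array","items":{"type":"number"},"minItems":3,"maxItems":3},"turn_vec":{"type":"array","items":{"type":"number"},"minItems":3,"maxItems":3}},"additionalProperties":false},"minItems":1,"maxItems":20},"aperture":{"type":"number"},"clamp_n":{"type":"number"},"only":{"type":"string"},"quiet":{"type":"boolean"},"lines":{"type":"string"}},"required":["segments"],"additionalProperties":false}. segments is a list of rows, 1 to 20 of them, each an object with the fields pos (a list: dx, dy, dz in m), turn_vec (a list: a rotation vector rx, ry, rz in rad); a field left out counts as zero; each row is the pose to reach, as a shift and turn from the pose commanded when the call began, along the tool's axes at that moment; what a row does not reach only later rows make up. A row lasts 1/8 s, in which the tool goes at most 0.0625 m and 0.188 rad, less where a joint would pass 70% of its speed; a pose out of reach is approached as far as the arm can. aperture is the opening from 0.0 (shut) to 1.0 (fully open), set as the call begins (left out keeps the last). The fingers move at their own pace and stop on an object; clamp_n is the grip in N (left out, the last holds). Time passes only in rows, so rows that do not move let the fingers close. The tool returns the time, the measured TCP pose, the force, the opening and the grip force at its end. only (a regular expression) keeps the lines of the reply that match it, lines (a string "A,B") keeps lines A to B, and quiet returns only ok. Input that does not fit is refused with a message, and nothing moves.
- robot.read_state(): the state, without advancing time (a new reading comes with each control period).
- viewer.read_camera(name): name is "scene" or "top" or "wrist"; returns the picture (420x560x3 uint8, red, green, blue); there is no depth.
- viewer.camera_info(name): a dict with "mtx" (3x3 intrinsics, pixels), "R" (3x3) and "t" (3): a world point X has camera coordinates R X + t; the wrist camera has in their place "tool_from_camera" (4x4, takes a point from camera to tool coordinates, whose origin is the TCP and whose axes are the flange's). Camera axes: x right, y down, z forward; pixel columns grow to the right and rows downward; lengths in m; the calibration is good to about 2 mm. The wrist camera is an equidistant fisheye: a pixel r from the principal point sees the ray r / f radians off the axis. A picture is of the moment at which its call begins: read the wrist's pose just before it. camera_info takes no time and is no camera call.
- order.hand_in(): hands the job in; it is judged then, once.
The state is a dict: "t": time; "joint_positions": joint angles; "joint_vel": joint speeds; "effort": joint torques, N m; "position": TCP position; "tcp_rot": TCP orientation; "wrist_force": force on the tool from outside, world axes, zero at the start; "torque": the same for the moment, N m; "finger_gap": opening from 0.0 (shut) to 1.0 (fully open); "grip_force": force on a finger pad.
Only numpy, scipy, OpenCV 4.12 (cv2) and the standard library are available. Lean on these libraries where they do the work, as an engineer would, in place of code of your own. Each camera call takes 0.05 s, during which the arm holds its last target. There are 200 camera calls.

### The job

The scoop holds four round coat buttons: tip them straight from the scoop, without handling them with the fingers, into the cell of the open top drawer where a button of the same kind already lies, none crossing into another cell. Then push the drawer fully shut and leave the scoop lying upright on the worktop, without disturbing the roll of tape or the reel of thread.

Things in the scene. Friction and masses are not known exactly. Their poses are not given: they have to be found in the camera images.
- scoop: Sheet-steel hand scoop, wooden handle, 169 mm long, about 0.1 kg, flat on the worktop left of the drawers. Origin: underside of the pan's middle; x to the open nose, handle to -x, z up. Pan 86 mm long, 53 mm wide (49 inside), floor 2 mm thick, walls 24 mm high at back and sides, sloping to 7 mm at the nose.
- scoop_nose (a point): Middle of the open front edge of the scoop's pan, at its underside, 43 mm ahead of the scoop's origin; same axes. The buttons slide freely on the pan: they start to move when the nose is lowered 12 to 18 degrees, and by about 40 degrees they have all run out forwards over the nose; a brisk jerk also shifts them.
- scoop_grip (a point): Middle of the scoop's handle, 85 mm behind the scoop's origin and 23.5 mm above its underside; same axes. The handle is a flat-sided bar 16 mm wide (y) and 13 mm thick, from 41 mm ahead of this point to 41 mm behind it, rising 7 degrees backwards; take it across its width.
- button_0: One of four loose dark round four-hole coat buttons lying flat in the pan of the scoop at the start, 22 mm across, 5 mm thick, 10 g. Origin: centre of its underside, z along its axis.
- button_1: One of four loose dark round four-hole coat buttons lying flat in the pan of the scoop at the start, 22 mm across, 5 mm thick, 10 g. Origin: centre of its underside, z along its axis.
- button_2: One of four loose dark round four-hole coat buttons lying flat in the pan of the scoop at the start, 22 mm across, 5 mm thick, 10 g. Origin: centre of its underside, z along its axis.
- button_3: One of four loose dark round four-hole coat buttons lying flat in the pan of the scoop at the start, 22 mm across, 5 mm thick, 10 g. Origin: centre of its underside, z along its axis.
- sample_button: A fifth, identical coat button (22 mm across, 5 mm thick) already lying in one of the three cells of the open drawer: it shows which cell is meant. Origin: centre of its underside.
- toggle: Barrel-shaped toggle button, 40 mm long (x), 13 mm thick, lying in another of the three cells. Origin: middle of its underside.
- buckle: Flat steel belt buckle, 49 x 36 x 5 mm with an open frame, lying in the third cell. Origin: middle of its underside.
- cell_left (a point): Centre of the floor of the cell at the robot's left in the open top drawer, moving with it; its axes are the drawer box's: x along the row of cells to the robot's right, y away from the robot into the box, z up. Each of the three cells is 78 mm wide (x) and 106 mm long (y), and open above.
- cell_mid (a point): The same for the middle cell (81 mm from either neighbour, centre to centre). Walls above the cell floor: wooden dividers between and behind the cells 26 mm high, 2.5 mm thick; drawer sides 27 mm; drawer front 33 mm. At the start the cells lie wholly outside the box, whose front face is 13 to 25 mm beyond the wall behind the cells.
- cell_right (a point): The same for the cell at the robot's right.
- drawers_drawer2 (a joint): How far the top drawer is pulled out towards the robot, in m: 0 is fully shut; it starts about 0.13 open and runs freely (a push of under 2 N moves it; it stays where it is left).
- pull (a point): Foremost point of the small cup pull in the middle of the top drawer's front, 116 mm above the worktop; axes as the cells'. The pull stands 12 mm off the flat front, is 36 mm wide and 12 mm high. The drawer front is 246 mm wide and reaches from 101 to 141 mm above the worktop; the drawer can be pushed anywhere on it.
- drawers: Wooden box of three drawers, fixed on the worktop, 260 mm wide, 204 mm deep, 150 mm high. Origin: its underside; x to the robot's right, y away from the robot (turned up to 7 degrees from straight); its front face is at y = -96 mm. Only the top drawer moves; its cell floor is 108 mm above the worktop. A peg 11 mm high lies on top near the back.
- masking_tape: Bystander: roll of masking tape lying flat, 98 mm across, 25 mm high, left of the drawer box. Origin: middle of its underside.
- reel: Bystander: reel of thread standing upright between the scoop and the drawers, 28 mm across, 39 mm high. Origin: centre of its underside.

How it is judged:
On the way:
1. with the drawer still open, all four buttons lie in the cell that holds the like button (((x of sample_button in the frame of cell_mid between -0.1198 and -0.0418 m and x of button_0 in the frame of cell_mid between -0.1198 and -0.0418 m and x of button_1 in the frame of cell_mid between -0.1198 and -0.0418 m and x of button_2 in the frame of cell_mid between -0.1198 and -0.0418 m and x of button_3 in the frame of cell_mid between -0.1198 and -0.0418 m) or (x of sample_button in the frame of cell_mid between -0.039 and 0.039 m and x of button_0 in the frame of cell_mid between -0.039 and 0.039 m and x of button_1 in the frame of cell_mid between -0.039 and 0.039 m and x of button_2 in the frame of cell_mid between -0.039 and 0.039 m and x of button_3 in the frame of cell_mid between -0.039 and 0.039 m) or (x of sample_button in the frame of cell_mid between 0.0418 and 0.1198 m and x of button_0 in the frame of cell_mid between 0.0418 and 0.1198 m and x of button_1 in the frame of cell_mid between 0.0418 and 0.1198 m and x of button_2 in the frame of cell_mid between 0.0418 and 0.1198 m and x of button_3 in the frame of cell_mid between 0.0418 and 0.1198 m)) and y of button_0 in the frame of cell_mid between -0.053 and 0.053 m and z of button_0 in the frame of cell_mid between -0.004 and 0.022 m and y of button_1 in the frame of cell_mid between -0.053 and 0.053 m and z of button_1 in the frame of cell_mid between -0.004 and 0.022 m and y of button_2 in the frame of cell_mid between -0.053 and 0.053 m and z of button_2 in the frame of cell_mid between -0.004 and 0.022 m and y of button_3 in the frame of cell_mid between -0.053 and 0.053 m and z of button_3 in the frame of cell_mid between -0.004 and 0.022 m and value of joint drawers_drawer2 above 0.09 m), for 0.3 s.
At the end, for the whole second after the job is handed in: The four buttons and the like button lie in one cell of the top drawer, down between its walls (centres less than 22 mm above its floor); the drawer is within 8 mm of shut; the scoop lies upright on the worktop (within 8 mm of it, tilted under 8 degrees); all at rest (((x of sample_button in the frame of cell_mid between -0.1198 and -0.0418 m and x of button_0 in the frame of cell_mid between -0.1198 and -0.0418 m and x of button_1 in the frame of cell_mid between -0.1198 and -0.0418 m and x of button_2 in the frame of cell_mid between -0.1198 and -0.0418 m and x of button_3 in the frame of cell_mid between -0.1198 and -0.0418 m) or (x of sample_button in the frame of cell_mid between -0.039 and 0.039 m and x of button_0 in the frame of cell_mid between -0.039 and 0.039 m and x of button_1 in the frame of cell_mid between -0.039 and 0.039 m and x of button_2 in the frame of cell_mid between -0.039 and 0.039 m and x of button_3 in the frame of cell_mid between -0.039 and 0.039 m) or (x of sample_button in the frame of cell_mid between 0.0418 and 0.1198 m and x of button_0 in the frame of cell_mid between 0.0418 and 0.1198 m and x of button_1 in the frame of cell_mid between 0.0418 and 0.1198 m and x of button_2 in the frame of cell_mid between 0.0418 and 0.1198 m and x of button_3 in the frame of cell_mid between 0.0418 and 0.1198 m)) and y of button_0 in the frame of cell_mid between -0.053 and 0.053 m and z of button_0 in the frame of cell_mid between -0.004 and 0.022 m and y of button_1 in the frame of cell_mid between -0.053 and 0.053 m and z of button_1 in the frame of cell_mid between -0.004 and 0.022 m and y of button_2 in the frame of cell_mid between -0.053 and 0.053 m and z of button_2 in the frame of cell_mid between -0.004 and 0.022 m and y of button_3 in the frame of cell_mid between -0.053 and 0.053 m and z of button_3 in the frame of cell_mid between -0.004 and 0.022 m and value of joint drawers_drawer2 below 0.008 m and height (world z) of scoop between -0.006 and 0.008 m and angle between scoop's own z axis and vertical below 0.15 rad and linear speed of scoop below 0.02 m/s and linear speed of each of button_0, button_1, button_2, button_3 below 0.03 m/s); the robot touches nothing.
It fails at once if a button is handled with the fingers (contact force between the fingers and button_0 above 1.5 N or contact force between the fingers and button_1 above 1.5 N or contact force between the fingers and button_2 above 1.5 N or contact force between the fingers and button_3 above 1.5 N or contact force between the fingers and sample_button above 1.5 N).
It fails at once if the roll of tape or the reel is pushed out of place (40 mm) or knocked over (distance of any of masking_tape, reel from where it was at the start of the episode above 0.04 m or angle between any of masking_tape, reel's own z axis and vertical above 0.6 rad).
It also fails if it takes over 67 s, if anything falls off the work surface, if the arm or the gripper's body presses on something with over 40 N, if the wrist force passes 120 N, or if a joint passes its speed limit or range.

## Working session

There is one attempt and no reset: what is moved stays moved. The work goes in short steps, Python scripts to look and compute and a tool call to move; the robot and the scene stay as the last step left them, time stands still between calls to the robot, and variables do not carry over. Pictures are saved under pics/ and viewed, at most 13 in all, crops included, and the job is handed in when it is done.

```bash
mkdir -p pics; python3 - <<'E'
from plant import robot, viewer
import cv2,numpy as np
for n in ["scene","top"]:
    im=viewer.read_camera(n); cv2.imwrite(f"pics/{n}0.png",im[:,:,::-1])
    c=viewer.camera_info(n); print(n,{k:np.round(v,4).tolist() for k,v in c.items() if k in("mtx","R","t")})
print(robot.read_state(), robot.grip_point_offset)
print(viewer.camera_info("wrist"))
E
```

```text
scene {'mtx': [[528.9205, 0.0, 279.1058], [0.0, 528.9205, 204.6171], [0.0, 0.0, 1.0]], 'R': [[-0.4756, -0.8795, 0.0182], [-0.6187, 0.3196, -0.7177], [0.6254, -0.3526, -0.6961]], 't': [0.2977, 0.4461, 0.9963]}
top {'mtx': [[515.0412, 0.0, 273.6676], [0.0, 515.0412, 209.3641], [0.0, 0.0, 1.0]], 'R': [[-0.0282, -0.9995, -0.0113], [-0.9809, 0.0298, -0.1924], [0.1926, 0.0057, -0.9813]], 't': [0.0298, 0.6198, 1.012]}
{'t': 0.1, 'joint_positions': array([ 1.12340208,  0.43518795,  0.0250014 ,  1.57396665, -0.0116192 ,
        1.13402051, -0.07513291]), 'joint_vel': array([ 1.28094018e-03, -1.25672465e-03,  4.10954602e-06, -3.84927196e-03,
        1.22333262e-03, -3.34981200e-04,  1.46738062e-03]), 'effort': array([ 4.62068478e-03, -6.69129539e+01,  9.88832898e-01, -3.15143752e+01,
       -6.04309654e-02,  3.75282147e-02,  6.54038104e-05]), 'position': array([ 0.21104251, -0.58781553,  0.22601752]), 'tcp_rot': array([-3.09369107e+00, -5.38475237e-01,  5.79937985e-04]), 'wrist_force': array([-2.82843720e-01, -3.89984207e-01, -2.91422778e-05]), 'torque': array([0.00355775, 0.01575098, 0.01771392]), 'grip_force': 0.0, 'finger_gap': 0.9996382731668138} 0.0188
{'mtx': array([[325.1922621 ,   0.        , 280.13722699],
       [  0.        , 325.1922621 , 207.17086492],
       [  0.        ,   0.        ,   1.        ]]), 'tool_from_camera': array([[ 5.08634331e-04, -9.68084161e-01, -2.50624817e-01,
         6.65350448e-02],
       [ 9.99999268e-01,  7.67546691e-04, -9.35325714e-04,
         8.80625637e-04],
       [ 1.09784026e-03, -2.50624158e-01,  9.68083842e-01,
        -1.57629642e-01],
       [ 0.00000000e+00,  0.00000000e+00,  0.00000000e+00,
         1.00000000e+00]])}
```

View pics/scene0.png

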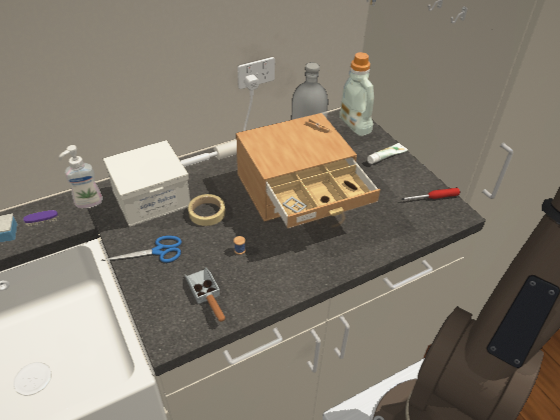

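View pics/top0.png

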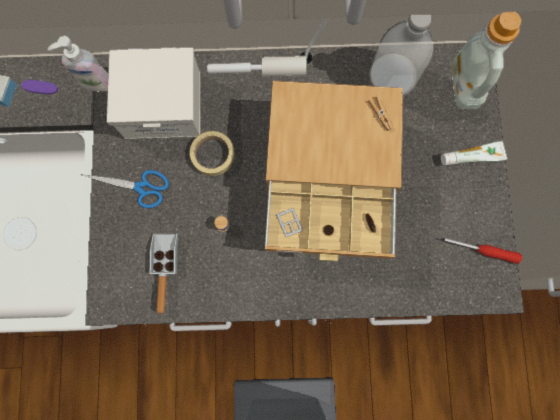

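The top camera shows the like button in the middle cell at about (328,230), with the buckle in the left cell and the toggle in the right. The scoop's nose points up at about (165,236), its handle end is at (161,310), and the reel is at (221,223). I'll zoom in for precise pixels.

```bash
python3 - <<'E'
import cv2,numpy as np
t=cv2.imread("pics/top0.png");s=cv2.imread("pics/scene0.png")
def c(im,x,y,w,h,f):
    o=cv2.resize(im[y:y+h,x:x+w],None,fx=f,fy=f,interpolation=cv2.INTER_CUBIC)
    for k in range(0,w,10): cv2.putText(o,str(x+k),(k*f,8),0,.3,(0,255,255),1);cv2.line(o,(k*f,10),(k*f,14),(0,255,255),1)
    for k in range(0,h,10): cv2.putText(o,str(y+k),(0,k*f+4),0,.3,(0,255,0),1);cv2.line(o,(20,k*f),(24,k*f),(0,255,0),1)
    return o
a=c(t,140,225,50,92,6)   # 300x552
b=c(s,180,262,50,62,6)   # 300x372
A=np.zeros((600,620,3),np.uint8);A[:552,:300]=a;A[:372,310:610]=b
cv2.imwrite("pics/c1.png",A)
a=c(t,258,172,148,98,5);cv2.imwrite("pics/c2.png",a)
E
```

```text
(no output)
```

View pics/c1.png

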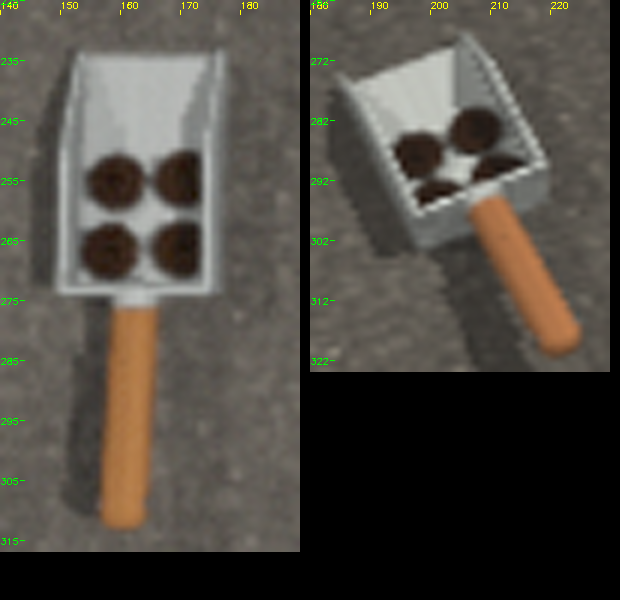

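View pics/c2.png

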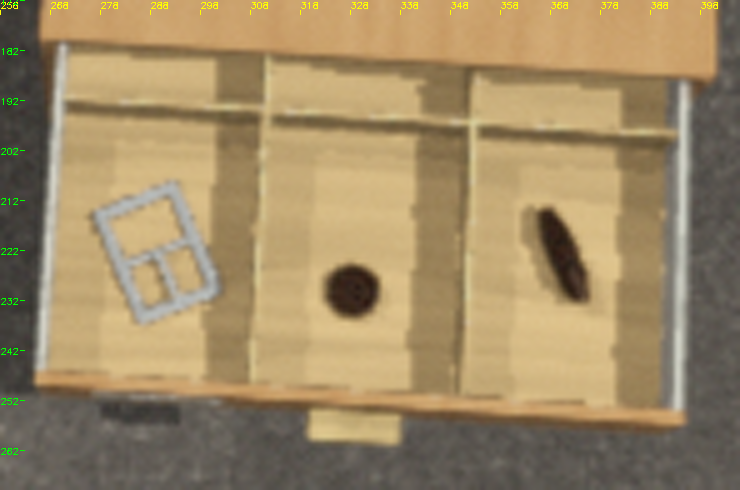

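The crops give the scoop's rim corners, the handle axis and the divider and front-panel edges. The sample button is dead centre of the middle cell at about (328,230). Now I'll triangulate these points.

```bash
cat > h.py <<'E'
import numpy as np,cv2
from plant import robot,viewer
from scipy.spatial.transform import Rotation as Ro
C={n:viewer.camera_info(n) for n in("top","scene")}
P={n:c["mtx"]@np.c_[c["R"],c["t"]] for n,c in C.items()}
def tri(a,b):
    X=cv2.triangulatePoints(P["top"],P["scene"],np.float64(a),np.float64(b))[:,0];X=X[:3]/X[3]
    e=[np.linalg.norm((p:=P[n]@np.r_[X,1])[:2]/p[2]-q) for n,q in(("top",a),("scene",b))]
    return X,np.round(e,1)
def onz(n,uv,z):
    c=C[n];d=c["R"].T@np.linalg.inv(c["mtx"])@np.r_[uv,1];o=-c["R"].T@c["t"]
    return o+d*(z-o[2])/d[2]
def proj(n,X):
    p=P[n]@np.r_[X,1];return p[:2]/p[2]
E
python3 - <<'E'
from h import *
np.set_printoptions(precision=4,suppress=True)
T=lambda u,v:((u+.5)/6+139.5,(v+.5)/6+224.5)
S=lambda u,v:((u-310+.5)/6+179.5,(v+.5)/6+261.5)
for n,a,b,z in[("rearL",T(60,289),S(418,212),.024),("rearR",T(211,290),S(547,165),.024),("noseL",T(80,54),S(345,80),.007),("noseR",T(221,53),S(464,38),.007),
 ("hstart",T(135,308),S(488,203),.03),("hend",T(123,525),S(565,348),.035)]:
    print(n,tri(a,b),onz("top",a,z)[:2],onz("scene",b,z)[:2])
D=lambda u,v:((u+.5)/5+257.5,(v+.5)/5+171.5)
for n,a,z in[("divLfront",D(250,383),.134),("divLjunc",D(268,115),.134),("divRfront",D(459,395),.134),("divRjunc",D(473,125),.134),("frontL",D(36,385),.141),("frontR",D(684,424),.141),("sample",D(352,291),.1105),("pullmid",D(354,443),.122)]:
    X=onz("top",a,z);print(n,X,proj("scene",X))
s=cv2.imread("pics/scene0.png")[165:230,262:387]
cv2.imwrite("pics/c3.png",cv2.resize(s,None,fx=6,fy=6,interpolation=cv2.INTER_CUBIC))
E
```

```text
rearL (array([0.4996, 0.2776, 0.0241]), array([0.2, 0.2])) [0.4993 0.2773] [0.5    0.2779]
rearR (array([0.4981, 0.2252, 0.0224]), array([0.4, 0.4])) [0.4974 0.2241] [0.4975 0.2262]
noseL (array([0.5853, 0.276 , 0.0065]), array([0., 0.])) [0.5852 0.2758] [0.5849 0.2761]
noseR (array([0.5846, 0.2253, 0.0046]), array([0.1, 0.1])) [0.5841 0.2247] [0.5829 0.2261]
hstart (array([0.4926, 0.252 , 0.0218]), array([0.4, 0.4])) [0.4915 0.2494] [0.4874 0.2544]
hend (array([0.4175, 0.2537, 0.0264]), array([0.2, 0.2])) [0.4173 0.2514] [0.4123 0.2559]
divLfront [ 0.5286 -0.0513  0.134 ] [318.7969 207.3758]
divLjunc [ 0.633  -0.0626  0.134 ] [300.7974 179.9174]
divRfront [ 0.5216 -0.1306  0.134 ] [348.3478 198.5928]
divRjunc [ 0.6266 -0.142   0.134 ] [329.0651 171.9431]
frontL [0.5294 0.0301 0.141 ] [288.6747 216.3506]
frontR [ 0.5074 -0.2136  0.141 ] [380.2508 189.3381]
sample [ 0.5664 -0.0942  0.1105] [324.9303 199.0581]
pullmid [ 0.5057 -0.091   0.122 ] [337.6692 211.6004]
```

View pics/c3.png

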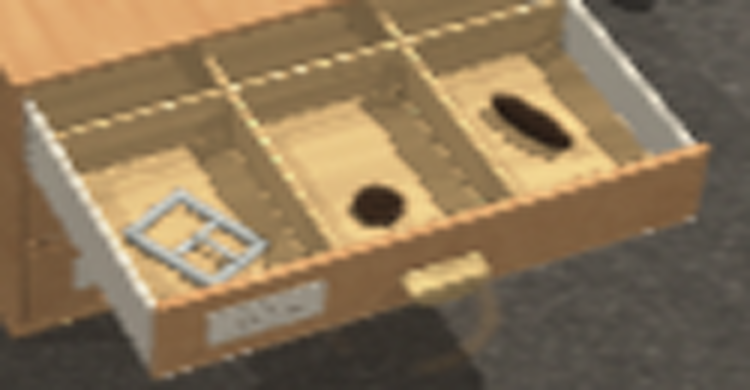

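The divider junctions reproject into the scene view to within 1 px, so the drawer heights are confirmed. The middle-cell centre is at about (0.576, -0.097) with the drawer turned about -5.5°. The scoop origin is at about (0.542, 0.251), and the grip point is at about (0.457, 0.2525, 0.0235). I'll grasp with the tool tilted 20° so that tipping ends near vertical.

```bash
cat >> h.py <<'E'
def tool(yaw,tilt):
    "tool x along heading yaw, z down; tilt>0: z leans forward (nose-down tipping lowers tilt); degrees"
    return Ro.from_euler("z",yaw,degrees=True)*Ro.from_euler("y",-tilt,degrees=True)*Ro.from_rotvec([np.pi,0,0])
def now():
    s=robot.read_state();return s["position"],Ro.from_rotvec(s["tcp_rot"])
def delta(p,R,base=None):
    p0,R0=base or now()
    return np.round(np.r_[R0.inv().apply(np.array(p)-p0),(R0.inv()*R).as_rotvec()],4).tolist()
def tcp(grip,R): return np.array(grip)+R.apply([0,0,robot.grip_point_offset])
E
python3 - <<'E'
from h import *
R=tool(-1,20);print(R.as_matrix().round(3).tolist())
print(onz("top",(221,222),.039),onz("top",(212,153),.012))
b=now()
print(delta([.42,-.15,.25],tool(-1,10),b))
print(delta(tcp([.465-.03,.252,.125],R),R,b))
E
```

```text
[[0.94, -0.017, 0.342], [-0.016, -1.0, -0.006], [0.342, 0.0, -0.94]]
[0.60074385 0.12398214 0.039     ] [0.76203226 0.14571342 0.012     ]
[0.3446, -0.3415, -0.0235, -0.033, 0.173, 0.3611]
[0.5006, -0.7123, 0.1196, -0.0646, 0.3456, 0.3582]
```

inch_along([
  {"pos":[0.17,-0.17,-0.02],"turn_vec":[0,0.08,0.18]},
  {"pos":[0.345,-0.341,-0.023],"turn_vec":[-0.033,0.173,0.361]},
  {"pos":[0.345,-0.341,-0.023],"turn_vec":[-0.033,0.173,0.361]},
  {"pos":[0.345,-0.341,-0.023],"turn_vec":[-0.033,0.173,0.361]},
  {"pos":[0.345,-0.341,-0.023],"turn_vec":[-0.033,0.173,0.361]},
  {"pos":[0.345,-0.341,-0.023],"turn_vec":[-0.033,0.173,0.361]},
  {"pos":[0.345,-0.341,-0.023],"turn_vec":[-0.033,0.173,0.361]},
  {"pos":[0.345,-0.341,-0.023],"turn_vec":[-0.033,0.173,0.361]},
  {"pos":[0.5,-0.712,0.1],"turn_vec":[-0.065,0.346,0.358]},
  {"pos":[0.5,-0.712,0.1],"turn_vec":[-0.065,0.346,0.358]},
  {"pos":[0.5,-0.712,0.1],"turn_vec":[-0.065,0.346,0.358]},
  {"pos":[0.5,-0.712,0.1],"turn_vec":[-0.065,0.346,0.358]},
  {"pos":[0.5,-0.712,0.1],"turn_vec":[-0.065,0.346,0.358]},
  {"pos":[0.5,-0.712,0.1],"turn_vec":[-0.065,0.346,0.358]},
  {"pos":[0.5,-0.712,0.12],"turn_vec":[-0.065,0.346,0.358]},
  {"pos":[0.5,-0.712,0.12],"turn_vec":[-0.065,0.346,0.358]},
  {"pos":[0.5,-0.712,0.12],"turn_vec":[-0.065,0.346,0.358]},
  {"pos":[0.5,-0.712,0.12],"turn_vec":[-0.065,0.346,0.358]},
  {"pos":[0.5,-0.712,0.12],"turn_vec":[-0.065,0.346,0.358]},
], aperture=1.0)

```text
t: 2.48
position: [0.4401, 0.2305, 0.1104]
tcp_rot: [3.095, -0.03, 0.522]
wrist_force: [0.7, 0.5, -0.8]
finger_gap: 1.002
grip_force: 0.0
```

```bash
python3 - <<'E'
from h import *
im=viewer.read_camera("wrist");s=robot.read_state();print(s["joint_positions"].round(3))
p,R=now();cv2.imwrite("pics/w1.png",im[:,:,::-1]);print(p,R.as_matrix().round(3))
w=viewer.camera_info("wrist");M=np.eye(4);M[:3,:3]=R.as_matrix();M[:3,3]=p;M=M@w["tool_from_camera"]
def wp(X):
    c=M[:3,:3].T@(np.array(X)-M[:3,3]);th=np.arctan2(np.hypot(*c[:2]),c[2]);r=325.19*th
    return (np.array([280.14,207.17])+r*c[:2]/np.hypot(*c[:2])).round(1)
for X in([.4996,.2776,.0241],[.4981,.2252,.0241],[.5853,.276,.007],[.5846,.2253,.007],[.4175,.2537,.029],[.457,.2525,.030]):print(wp(X))
print(delta(tcp([.465,.252,.0255],tool(-1,20)),tool(-1,20)))
E
```

```text
[-1.     0.268  0.267  2.281  0.427  0.387 -2.71 ]
[0.43861559 0.23732238 0.10973768] [[ 0.944 -0.009  0.328]
 [-0.009 -1.    -0.001]
 [ 0.328 -0.002 -0.945]]
[229. 172.]
[293.9 173. ]
[236.2  85.2]
[291.3  84.7]
[258.5 275.2]
[259.5 224.4]
[-0.0026, -0.0147, 0.107, -0.0047, 0.0144, 0.0071]
```

View pics/w1.png

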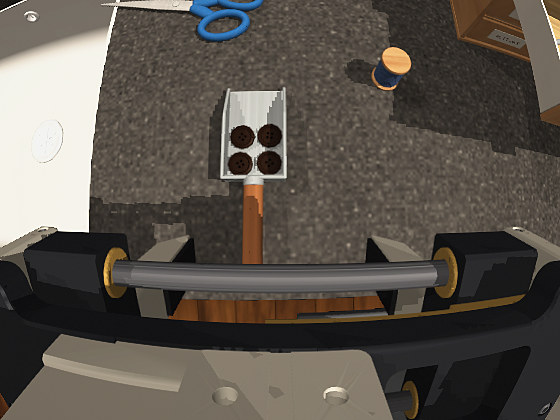

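The wrist view shows the scoop with four buttons in the pan, rear rim about (221–287,180) and handle at about (254,225). That agrees with the measured positions, allowing for arm lag while the picture was taken. Joint 7 sits near its limit at -2.71, so I'll turn the gripper half a turn for the same grasp.

inch_along([
  {"turn_vec":[0,0,-1.5]},
  {"turn_vec":[0,0,-1.5]},
  {"turn_vec":[0,0,-1.5]},
  {"turn_vec":[0,0,-1.5]},
  {"turn_vec":[0,0,-1.5]},
  {"turn_vec":[0,0,-1.5]},
  {"turn_vec":[0,0,-1.5]},
  {"turn_vec":[0,0,-3.1]},
  {"turn_vec":[0,0,-3.1]},
  {"turn_vec":[0,0,-3.1]},
  {"turn_vec":[0,0,-3.1]},
  {"turn_vec":[0,0,-3.1]},
  {"turn_vec":[0,0,-3.1]},
  {"turn_vec":[0,0,-3.1]},
  {"turn_vec":[0,0,-3.1]},
  {"turn_vec":[0,0,-3.1]},
  {"turn_vec":[0,0,-3.1]},
  {"turn_vec":[0,0,-3.1]},
  {"turn_vec":[0,0,-3.1]},
])

```text
t: 4.9
position: [0.4402, 0.2299, 0.1108]
tcp_rot: [0.089, 2.807, 0.008]
wrist_force: [0.5, -0.3, 0.4]
finger_gap: 1.001
grip_force: 0.0
```

```bash
python3 - <<'E'
from h import *
s=robot.read_state();print(s["joint_positions"].round(3))
p,R=now();print(p,R.as_matrix().round(3))
G=tool(179,-20)
print(delta(tcp([.465,.2522,.060],G),G),delta(tcp([.465,.2522,.0255],G),G))
E
```

```text
[-0.402  0.297 -0.431  2.239  0.782  0.529  0.041]
[0.44015351 0.22988562 0.1107659 ] [[-0.943  0.061  0.327]
 [ 0.063  0.998 -0.005]
 [-0.327  0.016 -0.945]]
[-0.0057, 0.023, 0.0748, 0.0003, -0.0155, -0.0461] [0.0056, 0.0224, 0.1074, 0.0003, -0.0155, -0.0461]
```

inch_along([
  {"pos":[-0.006,0.023,0.04],"turn_vec":[0,-0.015,-0.046]},
  {"pos":[-0.006,0.023,0.075],"turn_vec":[0,-0.015,-0.046]},
  {"pos":[-0.006,0.023,0.075],"turn_vec":[0,-0.015,-0.046]},
  {"pos":[-0.006,0.023,0.075],"turn_vec":[0,-0.015,-0.046]},
])

```text
t: 5.4
position: [0.4714, 0.2525, 0.0429]
tcp_rot: [0.021, 2.793, -0.004]
wrist_force: [-0.2, -0.7, -0.3]
finger_gap: 0.999
grip_force: 0.0
```

```bash
python3 - <<'E'
from h import *
p,R=now();print(p,R.as_matrix().round(3))
G=tool(179,-20)
print(delta(tcp([.465,.2522,.0255],G),G))
E
```

```text
[0.47135107 0.25249542 0.0428947 ] [[-0.94   0.015  0.342]
 [ 0.014  1.    -0.005]
 [-0.342 -0.    -0.94 ]]
[0.0119, -0.0004, 0.033, 0.0005, -0.0004, 0.0021]
```

Now down and close.

inch_along([
  {"pos":[0.006,0,0.016]},
  {"pos":[0.012,0,0.033]},
  {"pos":[0.012,0,0.033]},
  {"pos":[0.012,0,0.033]},
])

```text
t: 5.9
position: [0.4721, 0.2528, 0.0084]
tcp_rot: [0.021, 2.792, -0.003]
wrist_force: [-0.4, 0.6, 0.5]
finger_gap: 1.001
grip_force: 0.0
```

inch_along([
  {},
  {},
  {},
  {},
  {},
  {},
  {},
  {},
], aperture=0.0, clamp_n=50)

```text
t: 6.9
position: [0.4716, 0.2524, 0.007]
tcp_rot: [0.021, 2.793, -0.004]
wrist_force: [-0.0, 0.6, 0.3]
finger_gap: 0.177
grip_force: 0.0
```

```bash
python3 - <<'E'
from h import *
p,R=now();print(p,R.as_matrix().round(3))
E
```

```text
[0.47164534 0.25238536 0.0070411 ] [[-0.94   0.015  0.341]
 [ 0.014  1.    -0.005]
 [-0.342 -0.    -0.94 ]]
```

inch_along([
  {},
  {},
  {},
  {},
], aperture=0.0, clamp_n=50)

```text
t: 7.4
position: [0.4716, 0.2524, 0.007]
tcp_rot: [0.021, 2.793, -0.004]
wrist_force: [-0.0, 0.6, -0.8]
finger_gap: 0.171
grip_force: 50.0
```

```bash
python3 - <<'E'
from h import *
G=tool(179,-20);p,R=now()
u=np.array([.342,0,-.94])
print(R.inv().apply([0,0,.1]).round(4))
E
```

```text
[-0.0341 -0.     -0.094 ]
```

inch_along([
  {"pos":[-0.001,0,-0.003]},
  {"pos":[-0.003,0,-0.009]},
  {"pos":[-0.007,0,-0.019]},
  {"pos":[-0.013,0,-0.035]},
  {"pos":[-0.02,0,-0.055]},
  {"pos":[-0.029,0,-0.079]},
  {"pos":[-0.037,0,-0.102]},
  {"pos":[-0.046,0,-0.126]},
  {"pos":[-0.053,0,-0.146]},
  {"pos":[-0.06,0,-0.164]},
  {"pos":[-0.065,0,-0.178]},
  {"pos":[-0.068,0,-0.186]},
  {"pos":[-0.068,0,-0.188]},
  {"pos":[-0.068,0,-0.188]},
  {"pos":[-0.068,0,-0.188]},
])

```text
t: 9.28
position: [0.4711, 0.2523, 0.2063]
tcp_rot: [0.02, 2.794, -0.005]
wrist_force: [-0.8, -0.6, -0.5]
finger_gap: 0.166
grip_force: 50.0
```

```bash
python3 - <<'E'
from h import *
p,R=now();print(p,R.as_matrix().round(3));print(robot.read_state()["joint_positions"].round(3))
o=[]
for n,(x,y,w,h) in(("top",(120,150,130,200)),("scene",(150,150,130,200))):
    im=viewer.read_camera(n)[:,:,::-1];cv2.imwrite(f"pics/{n}1.png",im)
    o.append(cv2.resize(im[y:y+h,x:x+w],None,fx=3,fy=3,interpolation=cv2.INTER_CUBIC))
cv2.imwrite("pics/c4.png",np.hstack(o))
E
```

```text
[0.47105648 0.25228996 0.20632473] [[-0.94   0.015  0.341]
 [ 0.013  1.    -0.006]
 [-0.341 -0.001 -0.94 ]]
[-0.308  0.21  -0.521  2.049  0.544  0.74   0.374]
```

View pics/c4.png

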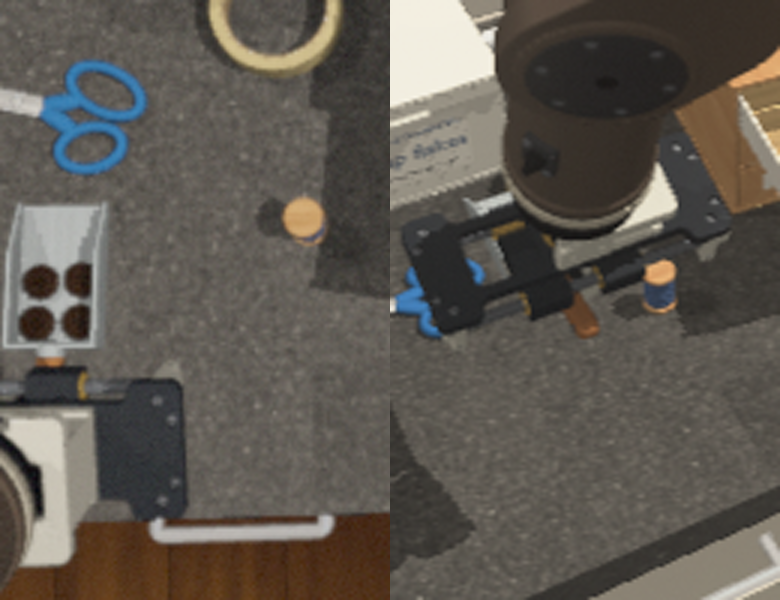

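In the lifted view the scoop is held level with all four buttons still in the pan: rim rear corners about (5,346) and (95,347), nose (22,206) and (106,206) in the left crop. I'll check pitch numerically and plan the carry and tipping poses.

```bash
cat >> h.py <<'E'
# scoop pose in tool frame at grasp (scoop at rest on worktop)
Rg=tool(179.15,-20);pg=np.array([.4716,.2524,.0070])
Rs0=Ro.from_euler("z",-1,degrees=True);ps0=np.array([.542,.2510,0.])
RTS=Rg.inv()*Rs0;pTS=Rg.inv().apply(ps0-pg)   # scoop in tool
def scoop(p,R): return p+R.apply(pTS),R*RTS
def tool_for(nose,yaw,pitch):
    "tool pose putting scoop_nose at nose, heading yaw, nose lowered by pitch (deg)"
    Rs=Ro.from_euler("z",yaw,degrees=True)*Ro.from_euler("y",pitch,degrees=True)
    R=Rs*RTS.inv();return np.array(nose)-Rs.apply([.043,0,0])-R.apply(pTS),R
E
python3 - <<'E'
from h import *
np.set_printoptions(precision=4,suppress=True)
p,R=now();ps,Rs=scoop(p,R);print("scoop",ps,Rs.as_euler("ZYX",degrees=True))
pv=np.array([.465,.252,p[2]+.0177])
for d in(-4,0,4):
    q=Ro.from_euler("y",d,degrees=True)
    print(d,[proj("top",pv+q.apply(ps+Rs.apply(c)-pv)).round(1).tolist() for c in([-.043,.0255,.024],[-.043,-.0255,.024],[.043,.0255,.007],[.043,-.0255,.007])])
print("seen",[(120+u/3,150+v/3) for u,v in((6,345),(95,346),(22,206),(106,206))])
c=np.array([.5758,-.0971]);yaw=-5.5;h=Ro.from_euler("z",yaw,degrees=True)
n0=np.r_[c,0]+h.apply([-.015,0,0])
b=(p,R)
for nz,pit in((.2,0),(.165,0)): print(nz,pit,delta(*tool_for(n0+[0,0,nz],yaw,pit),b))
print("approach via", delta(*tool_for([.56,.08,.2],-3,0),b))
E
```

```text
scoop [0.5415 0.251  0.1994] [-0.9916  0.0722 -0.0479]
-4 [[120.6, 264.6], [150.1, 264.2], [124.8, 216.1], [153.4, 215.8]]
0 [[121.0, 264.7], [150.5, 264.3], [126.1, 217.5], [154.5, 217.1]]
4 [[121.4, 264.9], [150.8, 264.5], [127.5, 219.1], [155.6, 218.8]]
seen [(122.0, 265.0), (151.66666666666666, 265.3333333333333), (127.33333333333333, 218.66666666666669), (155.33333333333334, 218.66666666666669)]
0.2 0 [0.017, -0.3373, -0.0064, 0.0261, -0.0012, 0.0742]
0.165 0 [0.0289, -0.3373, 0.0265, 0.0261, -0.0012, 0.0742]
approach via [0.0205, -0.1666, -0.0078, 0.0112, -0.0012, 0.0332]
```

inch_along([
  {"pos":[0,-0.007,0],"turn_vec":[0,0,0.002]},
  {"pos":[0.001,-0.017,0],"turn_vec":[0.001,0,0.004]},
  {"pos":[0.002,-0.034,-0.001],"turn_vec":[0.003,0,0.008]},
  {"pos":[0.003,-0.057,-0.001],"turn_vec":[0.005,0,0.013]},
  {"pos":[0.004,-0.084,-0.002],"turn_vec":[0.007,0,0.019]},
  {"pos":[0.006,-0.115,-0.002],"turn_vec":[0.009,0,0.026]},
  {"pos":[0.007,-0.148,-0.003],"turn_vec":[0.012,0,0.033]},
  {"pos":[0.009,-0.182,-0.003],"turn_vec":[0.014,0,0.04]},
  {"pos":[0.011,-0.216,-0.004],"turn_vec":[0.017,0,0.048]},
  {"pos":[0.012,-0.246,-0.005],"turn_vec":[0.019,0,0.054]},
  {"pos":[0.014,-0.273,-0.005],"turn_vec":[0.021,0,0.06]},
  {"pos":[0.015,-0.297,-0.006],"turn_vec":[0.023,0,0.066]},
  {"pos":[0.016,-0.317,-0.006],"turn_vec":[0.025,0,0.07]},
  {"pos":[0.017,-0.33,-0.006],"turn_vec":[0.026,0,0.073]},
  {"pos":[0.017,-0.337,-0.006],"turn_vec":[0.026,0,0.074]},
  {"pos":[0.017,-0.337,-0.006],"turn_vec":[0.026,0,0.074]},
  {"pos":[0.017,-0.337,-0.006],"turn_vec":[0.026,0,0.074]},
])

```text
t: 11.5
position: [0.4483, -0.0838, 0.207]
tcp_rot: [0.13, 2.79, -0.022]
wrist_force: [0.5, -0.4, -0.6]
finger_gap: 0.171
grip_force: 50.0
```

```bash
python3 - <<'E'
from h import *
np.set_printoptions(precision=4,suppress=True)
p,R=now();ps,Rs=scoop(p,R);print("scoop",ps,Rs.as_euler("ZYX",degrees=True),robot.read_state()["joint_positions"])
im=viewer.read_camera("top")[:,:,::-1];cv2.imwrite("pics/top2.png",im)
cv2.imwrite("pics/c5.png",cv2.resize(im[170:300,240:420],None,fx=4,fy=4,interpolation=cv2.INTER_CUBIC))
c=np.array([.5758,-.0971]);yaw=-5.5;h=Ro.from_euler("z",yaw,degrees=True)
n0=np.r_[c,0]+h.apply([-.015,0,0]);b=(p,R)
N=16
for k in range(1,N+1):
    s=k/N; print(delta(*tool_for(n0+[0,0,.2+(.130-.2)*min(1,s*1.0)],yaw,46*s),b))
E
```

```text
scoop [ 0.5184 -0.0907  0.2   ] [-5.4687  0.0217  0.0275] [ 0.2872  0.0115 -0.2282  2.2565  0.027   0.5255  1.5164]
[-0.0007, -0.0008, -0.0011, 0.0005, 0.0498, 0.0004]
[-0.0019, -0.0008, -0.0021, 0.0004, 0.1, 0.0005]
[-0.0033, -0.0008, -0.0029, 0.0002, 0.1502, 0.0005]
[-0.005, -0.0008, -0.0035, 0.0001, 0.2003, 0.0006]
[-0.0068, -0.0008, -0.004, -0.0, 0.2505, 0.0007]
[-0.009, -0.0008, -0.0043, -0.0002, 0.3007, 0.0007]
[-0.0113, -0.0008, -0.0044, -0.0003, 0.3509, 0.0008]
[-0.0138, -0.0008, -0.0043, -0.0004, 0.401, 0.0008]
[-0.0166, -0.0008, -0.004, -0.0006, 0.4512, 0.0009]
[-0.0195, -0.0009, -0.0035, -0.0007, 0.5014, 0.001]
[-0.0226, -0.0009, -0.0028, -0.0008, 0.5516, 0.001]
[-0.0259, -0.0009, -0.0018, -0.001, 0.6018, 0.0011]
[-0.0293, -0.0009, -0.0006, -0.0011, 0.6519, 0.0011]
[-0.0328, -0.0009, 0.0009, -0.0012, 0.7021, 0.0012]
[-0.0365, -0.0009, 0.0026, -0.0014, 0.7523, 0.0012]
[-0.0403, -0.0009, 0.0046, -0.0015, 0.8025, 0.0013]
```

View pics/c5.png

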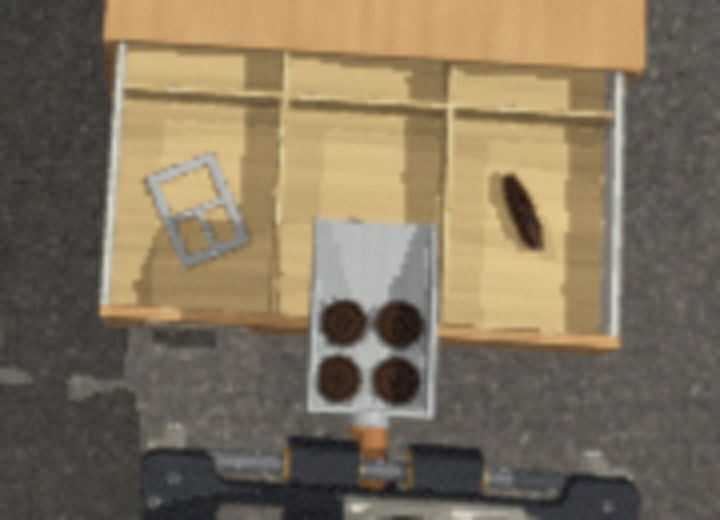

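The scoop is level and centred over the middle cell's front part: nose at about (376,225) in the crop, and all four buttons in the pan. Next I'll compute a lowering and slow-tilt schedule.

```bash
python3 - <<'E'
from h import *
c=np.array([.5758,-.0971]);yaw=-5.5;h=Ro.from_euler("z",yaw,degrees=True)
n0=np.r_[c,0]+h.apply([-.015,0,0]);b=now()
z=lambda a:np.interp(a,[0,10,15,25,46],[.165,.150,.145,.136,.130])
for nz,a in[(.19,0),(.175,0),(.165,0)]+[(z(a),a) for a in(3,6,9,11,13,15,17,19,21,23,25,27,29,31,34,37,40,43,46,48)]:
    d=delta(*tool_for(n0+[0,0,nz],yaw,a),b);print(a,[round(v,3) for v in d])
E
```

```text
0 [0.004, -0.001, 0.009, 0.001, -0.0, 0.001]
0 [0.009, -0.001, 0.023, 0.001, -0.0, 0.001]
0 [0.012, -0.001, 0.033, 0.001, -0.0, 0.001]
3 [0.011, -0.001, 0.032, 0.001, 0.052, 0.001]
6 [0.01, -0.001, 0.031, 0.001, 0.104, 0.001]
9 [0.008, -0.001, 0.03, 0.0, 0.157, 0.001]
11 [0.007, -0.001, 0.029, 0.0, 0.192, 0.001]
13 [0.005, -0.001, 0.027, 0.0, 0.227, 0.001]
15 [0.004, -0.001, 0.026, 0.0, 0.261, 0.001]
17 [0.002, -0.001, 0.025, -0.0, 0.296, 0.001]
19 [-0.0, -0.001, 0.024, -0.0, 0.331, 0.001]
21 [-0.002, -0.001, 0.022, -0.0, 0.366, 0.001]
23 [-0.004, -0.001, 0.021, -0.0, 0.401, 0.001]
25 [-0.007, -0.001, 0.02, -0.001, 0.436, 0.001]
27 [-0.01, -0.001, 0.018, -0.001, 0.471, 0.001]
29 [-0.013, -0.001, 0.016, -0.001, 0.506, 0.001]
31 [-0.015, -0.001, 0.015, -0.001, 0.541, 0.001]
34 [-0.02, -0.001, 0.012, -0.001, 0.593, 0.001]
37 [-0.025, -0.001, 0.01, -0.001, 0.645, 0.001]
40 [-0.03, -0.001, 0.008, -0.001, 0.698, 0.002]
43 [-0.035, -0.001, 0.006, -0.001, 0.75, 0.002]
46 [-0.04, -0.001, 0.005, -0.002, 0.802, 0.002]
48 [-0.044, -0.001, 0.003, -0.002, 0.837, 0.002]
```

inch_along([
  {"pos":[0.003,-0.001,0.008]},
  {"pos":[0.009,-0.001,0.023]},
  {"pos":[0.012,-0.001,0.033]},
  {"pos":[0.011,-0.001,0.032],"turn_vec":[0,0.052,0]},
  {"pos":[0.01,-0.001,0.031],"turn_vec":[0,0.104,0]},
  {"pos":[0.008,-0.001,0.03],"turn_vec":[0,0.157,0]},
  {"pos":[0.006,-0.001,0.028],"turn_vec":[0,0.21,0]},
  {"pos":[0.004,-0.001,0.026],"turn_vec":[0,0.261,0]},
  {"pos":[0.002,-0.001,0.025],"turn_vec":[0,0.296,0]},
  {"pos":[0,-0.001,0.024],"turn_vec":[0,0.331,0]},
  {"pos":[-0.002,-0.001,0.022],"turn_vec":[0,0.366,0]},
  {"pos":[-0.004,-0.001,0.021],"turn_vec":[0,0.401,0]},
  {"pos":[-0.007,-0.001,0.02],"turn_vec":[0,0.436,0]},
  {"pos":[-0.01,-0.001,0.018],"turn_vec":[0,0.471,0]},
  {"pos":[-0.013,-0.001,0.016],"turn_vec":[0,0.506,0]},
  {"pos":[-0.015,-0.001,0.015],"turn_vec":[0,0.541,0]},
  {"pos":[-0.02,-0.001,0.012],"turn_vec":[0,0.593,0]},
  {"pos":[-0.025,-0.001,0.01],"turn_vec":[0,0.645,0]},
  {"pos":[-0.03,-0.001,0.008],"turn_vec":[0,0.698,0]},
  {"pos":[-0.035,-0.001,0.006],"turn_vec":[0,0.75,0]},
])

```text
t: 14.05
position: [0.4836, -0.0884, 0.2126]
tcp_rot: [-0.127, -2.736, -0.026]
wrist_force: [0.5, -0.5, -1.0]
finger_gap: 0.172
grip_force: 50.0
```

```bash
python3 - <<'E'
from h import *
c=np.array([.5758,-.0971]);yaw=-5.5;h=Ro.from_euler("z",yaw,degrees=True)
n0=np.r_[c,0]+h.apply([-.015,0,0]);b=now()
ps,Rs=scoop(*b);print(ps+Rs.apply([.043,0,0]),Rs.as_euler("ZYX",degrees=True))
im=viewer.read_camera("top")[:,:,::-1];cv2.imwrite("pics/top3.png",im)
im2=viewer.read_camera("scene")[:,:,::-1];cv2.imwrite("pics/scene3.png",im2)
cv2.imwrite("pics/c6.png",np.hstack([cv2.resize(im[170:300,250:400],None,fx=3,fy=3,interpolation=cv2.INTER_CUBIC),cv2.resize(im2[130:260,260:370],None,fx=3,fy=3,interpolation=cv2.INTER_CUBIC)]))
print(delta(*tool_for(n0+[0,0,.134],yaw,52),b))
print(robot.read_state()["joint_positions"].round(2))
E
```

```text
[ 0.56123607 -0.09610593  0.13006181] [-5.52380254 43.08512273 -0.12315801]
[-0.0064, 0.0003, -0.0191, -0.0023, 0.1556, 0.0003]
[ 0.2   0.5  -0.18  1.59  0.06  1.47  1.48]
```

View pics/c6.png

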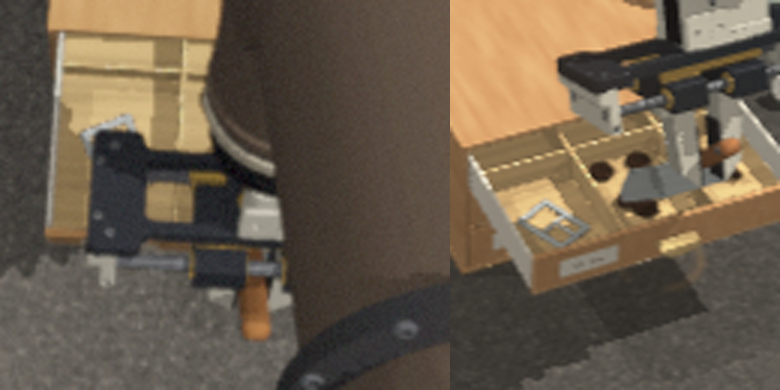

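The tilted view shows several dark buttons in the middle cell, at about (601,170), (637,158), (637,205) and (735,170) in the right half, and none elsewhere. I'll tilt a bit more so any remaining button runs out, then lift away.

inch_along([
  {"pos":[-0.002,0,-0.006],"turn_vec":[0,0.05,0]},
  {"pos":[-0.004,0,-0.012],"turn_vec":[0,0.1,0]},
  {"pos":[-0.006,0,-0.019],"turn_vec":[0,0.155,0]},
  {"pos":[-0.006,0,-0.019],"turn_vec":[0,0.155,0]},
  {"pos":[-0.006,0,-0.019],"turn_vec":[0,0.155,0]},
  {"pos":[-0.006,0,-0.019],"turn_vec":[0,0.155,0]},
])

```text
t: 14.9
position: [0.4956, -0.0897, 0.2285]
tcp_rot: [-0.121, -2.584, -0.035]
wrist_force: [-0.8, 0.3, -1.4]
finger_gap: 0.167
grip_force: 50.0
```

```bash
python3 - <<'E'
from h import *
b=now();ps,Rs=scoop(*b);print(ps,Rs.as_euler("ZYX",degrees=True))
print(delta(b[0]+[-.03,0,.09],b[1],b))
# place: original pose on worktop, hover
print(delta(*tool_for([.585,.2507,.22],-1,0),b))
E
```

```text
[ 0.53338498 -0.09354814  0.16887041] [-5.56379833 51.81973958 -0.15678091]
[0.0728, -0.0028, -0.0607, 0.0, 0.0, 0.0]
[0.0465, 0.3388, 0.0308, 0.0087, -0.9039, -0.0808]
```

inch_along([
  {"pos":[0.024,-0.001,-0.02]},
  {"pos":[0.048,-0.002,-0.04]},
  {"pos":[0.073,-0.003,-0.061]},
  {"pos":[0.073,-0.003,-0.061]},
  {"pos":[0.06,0.06,-0.03],"turn_vec":[0,-0.15,-0.02]},
  {"pos":[0.05,0.12,0],"turn_vec":[0,-0.3,-0.03]},
  {"pos":[0.046,0.18,0.03],"turn_vec":[0,-0.45,-0.05]},
  {"pos":[0.046,0.22,0.03],"turn_vec":[0.005,-0.6,-0.06]},
  {"pos":[0.046,0.26,0.03],"turn_vec":[0.006,-0.75,-0.07]},
  {"pos":[0.046,0.3,0.03],"turn_vec":[0.009,-0.9,-0.08]},
  {"pos":[0.046,0.339,0.031],"turn_vec":[0.009,-0.904,-0.081]},
  {"pos":[0.046,0.339,0.031],"turn_vec":[0.009,-0.904,-0.081]},
  {"pos":[0.046,0.339,0.031],"turn_vec":[0.009,-0.904,-0.081]},
  {"pos":[0.046,0.339,0.031],"turn_vec":[0.009,-0.904,-0.081]},
])

```text
t: 16.65
position: [0.4724, 0.2515, 0.2261]
tcp_rot: [0.023, 2.794, -0.005]
wrist_force: [0.4, 0.2, -1.1]
finger_gap: 0.169
grip_force: 50.0
```

```bash
python3 - <<'E'
from h import *
b=now();ps,Rs=scoop(*b);print(ps,Rs.as_euler("ZYX",degrees=True))
im=viewer.read_camera("top")[:,:,::-1];cv2.imwrite("pics/top4.png",im)
o=cv2.resize(im[160:350,110:410],None,fx=2.6,fy=2.6,interpolation=cv2.INTER_CUBIC);cv2.imwrite("pics/c7.png",o)
for z in(.03,.002,-.001):print(delta(*tool_for([.585,.2507,z],-1,0),b))
E
```

```text
[0.54281649 0.25002626 0.21897781] [-1.09247518  0.09602757 -0.04470195]
[0.0652, 0.0014, 0.1775, -0.0013, -0.0017, -0.0013]
[0.0747, 0.0015, 0.2038, -0.0013, -0.0017, -0.0013]
[0.0757, 0.0015, 0.2067, -0.0013, -0.0017, -0.0013]
```

View pics/c7.png

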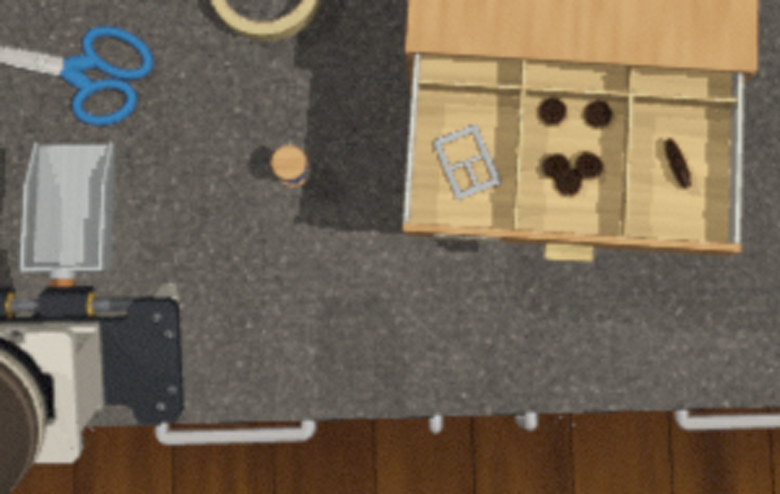

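The scoop is empty. All five buttons lie in the middle cell, at crop (552,111), (598,113), (556,166), (590,165) and (568,181), and the reel at (289,163) is untouched. I'll put the scoop down.

inch_along([
  {"pos":[0.013,0,0.036]},
  {"pos":[0.033,0.001,0.09]},
  {"pos":[0.052,0.001,0.142]},
  {"pos":[0.065,0.001,0.178]},
  {"pos":[0.069,0.001,0.19]},
  {"pos":[0.073,0.001,0.199]},
  {"pos":[0.075,0.001,0.204]},
  {"pos":[0.075,0.001,0.204]},
  {"pos":[0.075,0.001,0.204]},
])

```text
t: 17.82
position: [0.4718, 0.2538, 0.0095]
tcp_rot: [0.021, 2.793, -0.003]
wrist_force: [-0.6, 0.7, -1.2]
finger_gap: 0.172
grip_force: 50.0
```

inch_along([
  {"pos":[0,0,0.001]},
  {"pos":[0,0,0.001]},
  {"pos":[0,0,0.001]},
  {"pos":[0,0,0.001]},
  {"pos":[0,0,0.001]},
  {"pos":[0,0,0.001]},
], aperture=0.6)

```text
t: 18.58
position: [0.4717, 0.2541, 0.0082]
tcp_rot: [0.02, 2.793, -0.004]
wrist_force: [-0.6, 0.4, -0.5]
finger_gap: 0.599
grip_force: 0.0
```

```bash
python3 - <<'E'
from h import *
b=now();print(scoop(*b)[0])
print(b[1].inv().apply([-.03,0,.14]).round(3))
E
```

```text
[0.54211852 0.25268477 0.00116606]
[-0.02  -0.    -0.142]
```

inch_along([
  {"pos":[-0.005,0,-0.03]},
  {"pos":[-0.01,0,-0.08]},
  {"pos":[-0.02,0,-0.142]},
  {"pos":[-0.02,0,-0.18]},
  {"pos":[-0.02,0,-0.18]},
  {"pos":[-0.02,0,-0.18]},
])

```text
t: 19.32
position: [0.4291, 0.2541, 0.1837]
tcp_rot: [0.021, 2.794, -0.005]
wrist_force: [0.2, -0.1, -0.5]
finger_gap: 0.599
grip_force: 0.0
```

```bash
python3 - <<'E'
from h import *
b=now();print(b[0]);R=tool(174.5,-20)
print(delta([.43,-.03,.19],R,b),delta([.486,-.0435,.119],R,b))
E
```

```text
[0.42914799 0.25406516 0.18374189]
[-0.0069, -0.284, -0.004, 0.0271, -0.0011, 0.0763] [-0.0355, -0.2966, 0.0819, 0.0271, -0.0011, 0.0763]
```

inch_along([
  {"pos":[-0.007,-0.05,-0.004],"turn_vec":[0,0,0.01]},
  {"pos":[-0.007,-0.284,-0.004],"turn_vec":[0.027,-0.001,0.076]},
  {"pos":[-0.007,-0.284,-0.004],"turn_vec":[0.027,-0.001,0.076]},
  {"pos":[-0.007,-0.284,-0.004],"turn_vec":[0.027,-0.001,0.076]},
  {"pos":[-0.007,-0.284,-0.004],"turn_vec":[0.027,-0.001,0.076]},
  {"pos":[-0.007,-0.284,-0.004],"turn_vec":[0.027,-0.001,0.076]},
  {"pos":[-0.007,-0.284,-0.004],"turn_vec":[0.027,-0.001,0.076]},
  {"pos":[-0.02,-0.29,0.04],"turn_vec":[0.027,-0.001,0.076]},
  {"pos":[-0.036,-0.297,0.082],"turn_vec":[0.027,-0.001,0.076]},
  {"pos":[-0.036,-0.297,0.082],"turn_vec":[0.027,-0.001,0.076]},
  {"pos":[-0.036,-0.297,0.082],"turn_vec":[0.027,-0.001,0.076]},
], aperture=0.0)

```text
t: 20.7
position: [0.486, -0.042, 0.119]
tcp_rot: [0.131, 2.792, -0.022]
wrist_force: [-0.6, -0.1, -0.7]
finger_gap: 0.003
grip_force: 0.0
```

```bash
python3 - <<'E'
from h import *
b=now();print(b[0]);R=tool(174.5,-20);u=np.array([.9954,-.096,0])
for d in(.02,.14,.15):print(delta(np.array([.486,-.0435,.119])+u*d,R,b))
im=viewer.read_camera("top")[:,:,::-1];cv2.imwrite("pics/top5.png",im)
im2=viewer.read_camera("scene")[:,:,::-1];cv2.imwrite("pics/scene5.png",im2)
E
```

```text
[ 0.48598969 -0.04199695  0.11903817]
[-0.0189, -0.0016, 0.0069, 0.0014, -0.0019, 0.0023]
[-0.1318, -0.0019, 0.0477, 0.0014, -0.0019, 0.0023]
[-0.1412, -0.0019, 0.0511, 0.0014, -0.0019, 0.0023]
```

inch_along([
  {"pos":[-0.009,-0.001,0.003]},
  {"pos":[-0.017,-0.002,0.006]},
  {"pos":[-0.021,-0.002,0.0075]},
  {"pos":[-0.026,-0.002,0.0095]},
  {"pos":[-0.032,-0.002,0.0115]},
  {"pos":[-0.039,-0.002,0.014]},
  {"pos":[-0.047,-0.002,0.017]},
  {"pos":[-0.055,-0.002,0.02]},
  {"pos":[-0.064,-0.002,0.023]},
  {"pos":[-0.073,-0.002,0.0265]},
  {"pos":[-0.082,-0.002,0.03]},
  {"pos":[-0.091,-0.002,0.033]},
  {"pos":[-0.1,-0.002,0.036]},
  {"pos":[-0.109,-0.002,0.0395]},
  {"pos":[-0.117,-0.002,0.0425]},
  {"pos":[-0.124,-0.002,0.045]},
  {"pos":[-0.13,-0.002,0.047]},
  {"pos":[-0.134,-0.002,0.0485]},
  {"pos":[-0.136,-0.002,0.0495]},
  {"pos":[-0.136,-0.002,0.0495]},
])

```text
t: 23.3
position: [0.6306, -0.059, 0.1195]
tcp_rot: [0.133, 2.79, -0.023]
wrist_force: [0.3, -0.3, 0.8]
finger_gap: -0.0
grip_force: 0.0
```

```bash
python3 - <<'E'
from h import *
im=viewer.read_camera("top")[:,:,::-1];cv2.imwrite("pics/top6.png",im)
im2=viewer.read_camera("scene")[:,:,::-1];cv2.imwrite("pics/scene6.png",im2)
cv2.imwrite("pics/c8.png",np.hstack([cv2.resize(im[100:300,230:410],None,fx=2.1,fy=2.1,interpolation=cv2.INTER_CUBIC),cv2.resize(im2[80:280,210:390],None,fx=2.1,fy=2.1,interpolation=cv2.INTER_CUBIC)]))
E
```

```text
(no output)
```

Next, small steps while watching the wrist force for the end stop.

inch_along([
  {"pos":[-0.002,0,0.001]},
  {"pos":[-0.004,0,0.0015]},
  {"pos":[-0.006,0,0.002]},
  {"pos":[-0.008,0,0.003]},
  {"pos":[-0.008,0,0.003]},
  {"pos":[-0.008,0,0.003]},
])

```text
t: 24.15
position: [0.639, -0.0598, 0.1194]
tcp_rot: [0.133, 2.79, -0.023]
wrist_force: [-0.8, -0.9, -0.4]
finger_gap: 0.006
grip_force: 0.0
```

inch_along([
  {"pos":[-0.001,0,0]},
  {"pos":[-0.002,0,0.0005]},
  {"pos":[-0.003,0,0.001]},
  {"pos":[-0.004,0,0.0015]},
  {"pos":[-0.004,0,0.0015]},
])

```text
t: 24.78
position: [0.6434, -0.0602, 0.1193]
tcp_rot: [0.133, 2.79, -0.023]
wrist_force: [0.1, -0.3, -0.6]
finger_gap: 0.006
grip_force: 0.0
```

```bash
python3 - <<'E'
from h import *
im=viewer.read_camera("top")[:,:,::-1];cv2.imwrite("pics/top7.png",im)
im2=viewer.read_camera("scene")[:,:,::-1];cv2.imwrite("pics/scene7.png",im2)
cv2.imwrite("pics/c9.png",np.hstack([cv2.resize(im[100:300,230:410],None,fx=2.1,fy=2.1,interpolation=cv2.INTER_CUBIC),cv2.resize(im2[80:280,210:390],None,fx=2.1,fy=2.1,interpolation=cv2.INTER_CUBIC)]))
E
```

inch_along([
  {"pos":[-0.001,0,0]},
  {"pos":[-0.002,0,0.0005]},
  {"pos":[-0.003,0,0.001]},
  {"pos":[-0.004,0,0.0015]},
  {"pos":[-0.004,0,0.0015]},
])

```text
t: 25.5
position: [0.6448, -0.0603, 0.1184]
tcp_rot: [0.133, 2.795, -0.023]
wrist_force: [-14.4, 2.3, 10.1]
finger_gap: 0.008
grip_force: 7.1
```

inch_along([
  {"pos":[-0.001,0,0]},
  {"pos":[-0.002,0,0.0005]},
  {"pos":[-0.003,0,0.001]},
  {"pos":[-0.003,0,0.001]},
])

```text
t: 26.0
position: [0.6451, -0.0604, 0.1176]
tcp_rot: [0.133, 2.799, -0.024]
wrist_force: [-26.9, 3.1, 18.1]
finger_gap: 0.003
grip_force: 13.1
```

```bash
python3 - <<'E'
from h import *
im=viewer.read_camera("top")[:,:,::-1];cv2.imwrite("pics/top8.png",im)
im2=viewer.read_camera("scene")[:,:,::-1];cv2.imwrite("pics/scene8.png",im2)
cv2.imwrite("pics/c10.png",np.hstack([cv2.resize(im[100:300,230:410],None,fx=2.1,fy=2.1,interpolation=cv2.INTER_CUBIC),cv2.resize(im2[80:280,210:390],None,fx=2.1,fy=2.1,interpolation=cv2.INTER_CUBIC)]))
E
```

```text
(no output)
```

View pics/c10.png

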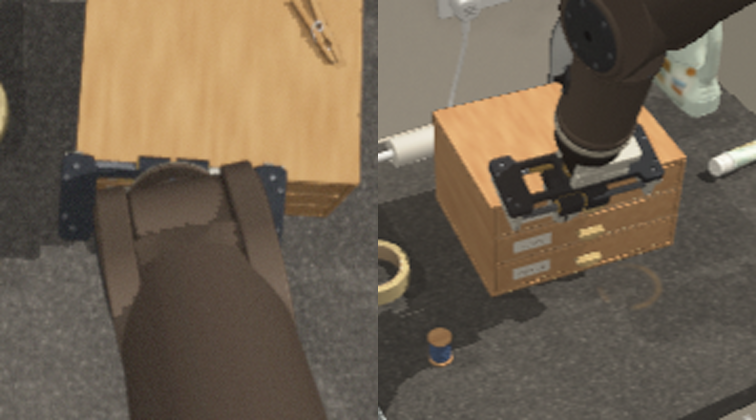

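The force rose to 27 N with the front flush with the box, so the drawer is shut. The reel and tape are in place. I'll back off and check once more.

inch_along([
  {"pos":[0.005,0,-0.002]},
  {"pos":[0.012,0,-0.004]},
  {"pos":[0.03,0,-0.011]},
  {"pos":[0.06,0,-0.022]},
  {"pos":[0.1,0,-0.036]},
  {"pos":[0.1,0,-0.1]},
  {"pos":[0.1,-0.06,-0.15]},
  {"pos":[0.1,-0.12,-0.15]},
  {"pos":[0.1,-0.18,-0.15]},
  {"pos":[0.1,-0.24,-0.15]},
  {"pos":[0.1,-0.3,-0.15]},
  {"pos":[0.1,-0.3,-0.15]},
  {"pos":[0.1,-0.3,-0.15]},
  {"pos":[0.1,-0.3,-0.15]},
])

```text
t: 27.85
position: [0.4781, -0.344, 0.226]
tcp_rot: [0.13, 2.79, -0.021]
wrist_force: [-0.2, -0.3, 0.4]
finger_gap: -0.001
grip_force: 0.0
```

```bash
python3 - <<'E'
from h import *
im=viewer.read_camera("top")[:,:,::-1];cv2.imwrite("pics/top9.png",im)
im2=viewer.read_camera("scene")[:,:,::-1]
cv2.imwrite("pics/c11.png",np.hstack([cv2.resize(im[60:340,120:420],None,fx=1.45,fy=1.45,interpolation=cv2.INTER_CUBIC),cv2.resize(im2[80:360,150:390],None,fx=1.45,fy=1.45,interpolation=cv2.INTER_CUBIC)]))
E
```

```text
(no output)
```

View pics/c11.png

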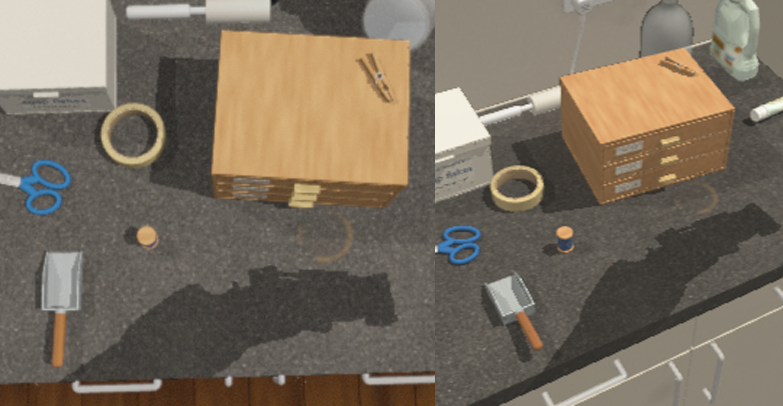

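The drawer is flush with the others, the scoop lies upright at left (about (62,280)), and the reel and tape are where they were.

```bash
python3 -c "
from plant import order
print(order.hand_in())"
```

```text
the job is handed in; nothing more can be done
None
```

All four buttons went from the scoop into the middle cell beside the like button, the drawer is shut, the scoop lies upright on the worktop, the tape and reel are unmoved, and the job is handed in (no verdict was returned).

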